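# Fill the stamp box and sweep its cover shut

### The arm

A 6-joint arm with a two-finger parallel gripper is mounted at the origin on the work surface. World frame = base frame: x ahead of the robot, y to its left, z up, the work surface at z = 0. Lengths are in m, angles in rad, forces in N, time in s.
With the tool pointing down it reaches from about 0.35 to 0.975 m from the base axis. Payload 4.9 kg.
Tool frame: the origin (TCP) lies at the very end of the fingers, on their centre line; the grasp point (between the pads) lies behind it (manip.pinch_z is the y of the grasp point in the tool frame, in m); y points along the fingers, x is the direction in which the jaws open and shut, and the axes are right-handed (so a half turn about y gives the same grasp; the last joint's range is limited). The gripper opens to 85 mm and grips with 20 to 120 N. Pads are 22 mm wide; open, the fingers measure 114 mm over their backs; the gripper's body (76 mm by 85 mm) begins 54 mm behind the grasp point. The pads swing forward as they close: fully open they stand 13 mm farther back than shut.
Start: joints at [-1.417, 0.053, 1.613, -0, 1.476, -0.119], TCP at [0.168, -0.602, 0.231] pointing down, gripper open.
Joint ranges: [-3.01, 3.01], [-1.01, 2.22], [0.06, 2.58], [-1.02, 4.17], [0.09, 2.62], [-3.14, 3.14]. Speed limits (rad/s): [2.57, 2.57, 3.14, 3.14, 3.14, 3.14].

### API

Orientations are given as a unit quaternion [w, x, y, z].
In Python, from plant import manip gives the robot as it stands.
- The arm moves only by the tool drive_tool, never from a script. Its argument "motion" is a list of rows, each a list of 3 entries, a list of its own where there are three numbers: the shift along the tool's x, y, z in units of 25 mm (1.0 is 25 mm), then the turn, a rotation vector about the tool's x, y, z in units of 5 degrees (1.0 is 5 degrees), then the closure, from -1 (fully open) to 1 (shut). A call has 1 to 12 rows; each row shifts and turns the commanded pose from where the row before left it, along the tool's axes as they then stand; what a row does not reach is not made up. A row lasts 1/10 s, in which the tool goes at most 50 mm and 8.59 degrees, less where a joint would pass 70% of its speed; a pose out of reach is approached as far as the arm can. A call is refused whole if a number of a shift passes 1 or a number of a turn 1, either way. A call with a gripper value outside its range is refused whole. The fingers move at their own pace and stop on an object; the grip force is fixed at half the most. Time passes only in rows, so rows that do not move let the fingers close. It gives the time, the measured TCP pose, the force and the opening at its end, in the units of the state.
- manip.state(): the state, without advancing time (a new reading comes with each control period).
- manip.grab_frame(name): name is "scene" or "top" or "wrist"; returns a dict with "img" (480x640x3 uint8, blue, green, red), "range_z" (480x640 float32, m along the optical axis (not along the pixel's ray), 0 where there is no reading), "camera_matrix" (3x3 intrinsics, pixels), "world_from_camera" (4x4, takes a point from camera to world coordinates); the wrist camera has in their place "T_tool_cam" (4x4, takes a point from camera to tool coordinates, whose origin is the TCP and whose axes are the tool frame's). Camera axes: x right, y down, z forward; pixel columns grow to the right and rows downward; lengths in m; the calibration is good to about 2 mm. A picture is of the moment at which its call begins: read the wrist's pose just before it.
- manip.job_done(): hands the job in, once; it reports no verdict.
The state is a dict: "time": time; "joint_pos": joint angles; "joint_vel": joint speeds; "joint_efforts": joint torques, N m; "tool_pos": TCP position; "tool_rot": TCP orientation; "contact_force": force on the tool from outside, world axes, zero at the start; "ft_torque": the same for the moment, N m; "gripper_width": opening from 0.0 (shut) to 1.0 (fully open).
Only numpy, scipy, OpenCV 4.12 (cv2) and the standard library are available. Lean on these libraries where they do the work, as an engineer would, in place of code of your own. Each camera call takes 0.05 s, during which the arm holds its last target. There are 200 camera calls.

### The job

The office stamp box has one empty compartment: pick out the loose hand stamp that matches the two already in the box (small base, short handle; not the tall-handled one nor the wide one), and lower it, upright and without dropping it, into the empty compartment. Once it is down and released with its handle below the rim, draw the box's sliding cover by its tab all the way across the compartments until fully shut, a sweep that shows that nothing sticks up.

Things in the scene. Friction and masses are not known exactly. Their poses are not given: they have to be found in the camera images.
- stamp: Loose hand stamp: pale wooden base 64 (x) x 44 (y) x 22 mm high, rubber sole; in its middle an upright dark cylindrical handle, diameter 25, up to 66 mm above the table. About 0.07 kg. Origin: centre of underside, z up. Alike end for end, and like the two in the box. Near it: one with the same base but 104 mm tall (too tall) and one as short with a 92 x 76 mm base (too wide).
- slot: Empty compartment: white tray, inside 120 (x) x 61 (y) mm, floor 2 mm thick, walls 26 mm high. Origin: centre of its underside, 4 mm above the table, z up, x to the back of the box. One of three, 66.5 mm apart along y, in the front bay of a fixed wooden box; the others hold stamps. Box rim 78, side runners 90 mm above the table. The stamp goes in with its 64 mm side along x, either way round.
- sliding_cover (a joint): Grey flat cover of the box, 130 (x) x 204 x 6 mm, sliding level 2 mm over the rim. Value in m: 0 open (parked over the box's closed rear half, behind the trays), 0.128 fully shut over the three trays, at its stop. Grows as the cover is drawn along the slot's minus x, towards the robot's side. Needs about 2 N and stays where it is left.
- cover_tab (a point): Point on the cover's upright grip tab, a grey plate 10 mm thick (x), 60 mm wide (y), standing 30 mm above the cover (86 to 116 mm above the table). The point is mid-thickness and mid-width, 8 mm below the top edge, 108 mm above the table; it moves with the cover. Axes parallel to the slot's: it travels along minus x to shut.
There are look-alikes about, which are no part of the job. Leave any turquoise or yellow look-alike of the stamp alone.

How it is judged:
On the way:
1. the stamp stands in the empty compartment, released, and the cover is still open (x of stamp in the frame of slot between -0.032 and 0.032 m and y of stamp in the frame of slot between -0.012 and 0.012 m and z of stamp in the frame of slot between -0.004 and 0.008 m and angle between stamp's own z axis and vertical below 0.1 rad and linear speed of stamp below 0.03 m/s and contact force between stamp and the fingers below 0.1 N and value of joint sliding_cover below 0.03 m), for 0.2 s.
At the end, for the whole second after the job is handed in: The stamp stands upright (within 0.1 rad) on the floor of the compartment that was empty (its origin within 32 mm along x and 12 mm along y of the slot's, less than 8 mm above it), released and at rest, and the cover is shut (joint above 0.115 m) and at rest (x of stamp in the frame of slot between -0.032 and 0.032 m and y of stamp in the frame of slot between -0.012 and 0.012 m and z of stamp in the frame of slot between -0.004 and 0.008 m and angle between stamp's own z axis and vertical below 0.1 rad and linear speed of stamp below 0.03 m/s and contact force between stamp and the fingers below 0.1 N and value of joint sliding_cover above 0.115 m and velocity of joint sliding_cover below 0.01 m/s); the robot touches nothing.
It fails at once if the stamp is let go more than 40 mm above its place over the compartment (horizontal distance between stamp and slot below 0.06 m and z of stamp in the frame of slot above 0.042 m and contact force between stamp and the fingers below 0.05 N and contact force between stamp and anything else below 0.05 N).
It also fails if it takes over 48 s, if anything falls off the work surface, if the arm or the gripper's body presses on something with over 40 N, if the wrist force passes 120 N, or if a joint passes its speed limit or range.

## Working session

There is one attempt and no reset: what is moved stays moved. The work goes in short steps, Python scripts to look and compute and a tool call to move; the robot and the scene stay as the last step left them, time stands still between calls to the robot, and variables do not carry over. Pictures are saved under pics/ and viewed, about 8 in all and at most 12, crops included, and the job is handed in when it is done.

Besides the shell and the picture viewer there is one more tool, called as a command line: name --argument value ..., lists and objects as JSON in quotes. drive_tool: Moves the arm, as the interface text tells. Its arguments: {"type":"object","properties":{"motion":{"type":"array","items":{"type":"array"}}},"required":["motion"]}

```bash
mkdir -p pics; ls; python3 - <<'E'
from plant import manip
import cv2,numpy as np
s=manip.state();print(s,manip.pinch_z)
for n in("scene","top"):
    f=manip.grab_frame(n);cv2.imwrite(f"pics/{n}0.png",f["img"]);np.savez(f"pics/{n}0.npz",**f);print(n,f["world_from_camera"].round(3).tolist(),f["camera_matrix"].round(1).tolist())
f=manip.grab_frame("wrist");print(f["T_tool_cam"])
E
```

```text
pics
{'time': 0.0, 'joint_pos': array([-1.41699553e+00,  5.33547323e-02,  1.61430527e+00, -3.51872054e-05,
        1.47600269e+00, -1.18989889e-01]), 'joint_vel': array([ 2.36567804e-04,  2.23893687e-03, -7.85139540e-05,  2.73147768e-03,
       -5.23311905e-04,  1.09700637e-03]), 'joint_efforts': array([-9.01388885e-04, -3.93688095e+01, -3.70180035e+01, -2.25713234e-04,
        7.05724378e-03,  1.37124283e-05]), 'tool_pos': array([ 0.16828731, -0.60126329,  0.23005761]), 'tool_rot': array([ 0.56384263, -0.5628436 ,  0.42790373, -0.42683365]), 'contact_force': array([ 0.93597531,  0.11106327, -0.97872033]), 'ft_torque': array([-0.03433662, -0.02876429,  0.01267593]), 'gripper_width': 1.000650782304235} -0.0187
scene [[-0.606, 0.688, -0.399, 0.965], [0.795, 0.518, -0.315, 0.459], [-0.01, -0.508, -0.861, 1.058], [0.0, 0.0, 0.0, 1.0]] [[510.0, 0.0, 327.2], [0.0, 510.0, 232.8], [0.0, 0.0, 1.0]]
top [[-0.024, -0.991, 0.132, 0.377], [-1.0, 0.026, 0.01, 0.087], [-0.013, -0.132, -0.991, 1.026], [0.0, 0.0, 0.0, 1.0]] [[514.1, 0.0, 309.7], [0.0, 514.1, 235.4], [0.0, 0.0, 1.0]]
[[ 9.99999662e-01 -5.17869335e-04 -6.38029340e-04  7.69672404e-04]
 [ 4.62920001e-04 -2.86491285e-01  9.58082736e-01 -1.42607973e-01]
 [-6.78951515e-04 -9.58082708e-01 -2.86490948e-01  7.34244733e-02]
 [ 0.00000000e+00  0.00000000e+00  0.00000000e+00  1.00000000e+00]]
```

View pics/top0.png

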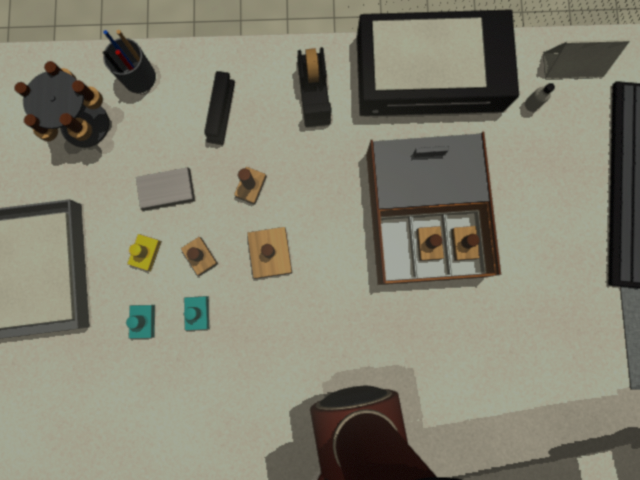

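View pics/scene0.png

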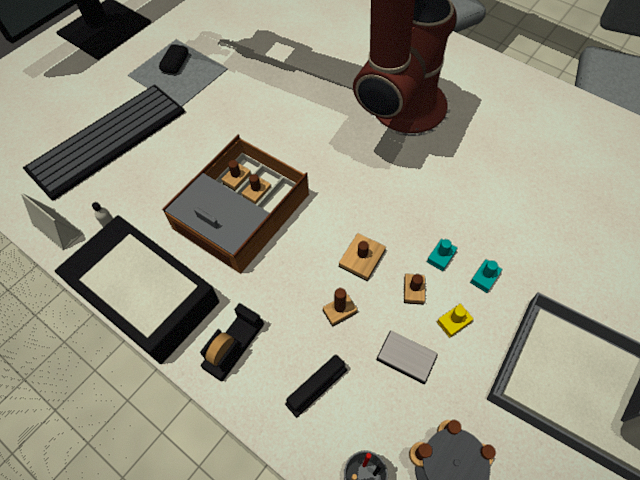

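The loose stamps in the top view are at (198,255) (short, narrow: the target), (250,184) (looks tall) and (268,252) (wide). The empty compartment is the left one at (397,247), and the cover tab is at (430,150). I'll check the heights with depth.

```bash
cat > h.py <<'E'
import numpy as np,cv2
def cloud(f,T=None):
    T=f["world_from_camera"] if T is None else T
    K=f["camera_matrix"];z=f["range_z"];v,u=np.mgrid[:480,:640]
    P=np.stack([(u-K[0,2])/K[0,0]*z,(v-K[1,2])/K[1,1]*z,z,np.ones_like(z)],-1)@T.T
    P=P[...,:3];P[z==0]=np.nan;return P
def rect(p):
    r=cv2.minAreaRect((p[:,:2]*1000).astype(np.float32));b=cv2.boxPoints(r)
    e=[b[1]-b[0],b[2]-b[1]];e.sort(key=np.linalg.norm)
    return np.round(r[0],1),[round(float(np.linalg.norm(x)),1) for x in e],"long dir deg",round(float(np.degrees(np.arctan2(e[1][1],e[1][0]))),1)
E
python3 - <<'E'
from h import *
for n,pts in(("top",dict(target=(198,255),tall=(250,184),wide=(268,252))),("scene",dict(target=(415,288),tall=(340,303),wide=(362,253)))):
    f=dict(np.load(f"pics/{n}0.npz"));P=cloud(f)
    def reg(u,v,r):return P[v-r:v+r,u-r:u+r].reshape(-1,3)
    for k,(u,v) in pts.items():
        q=reg(u,v,26 if k!="wide" else 30);m=(q[:,2]>.012)&(q[:,2]<.03)
        print(n,k,"zmax",np.nanpercentile(q[:,2],99.5).round(4),rect(q[m]))
        t=q[q[:,2]>np.nanmax(q[:,2])-.008];print("   top",rect(t),len(t))
    L=P.reshape(-1,3);B=L[(L[:,0]>.3)&(L[:,0]<.75)&(L[:,1]<.05)&(L[:,1]>-.35)]
    print(n,np.histogram(B[:,2],np.arange(-.01,.13,.005)))
    c=B[(B[:,2]>.079)&(B[:,2]<.088)];print("cover",np.nanmedian(c[:,2]),rect(c))
    t=B[(B[:,2]>.1)&(B[:,2]<.125)];print("tab",t[:,2].max(),rect(t[t[:,2]>.11]),rect(t))
f=dict(np.load("pics/top0.npz"));P=cloud(f)
print(P[247,397],P[220,397],P[265,397],P[247,385],P[247,408])
r=P[200:285,375:500].reshape(-1,3)
fl=P[205:282,380:415].reshape(-1,3);fl=fl[(fl[:,2]<.012)];print("floor",rect(fl))
w=r[(r[:,2]>.026)&(r[:,2]<.034)];print("traywalls",len(w),rect(w))
h=r[(r[:,2]>.065)&(r[:,2]<.074)];print("handles",h.round(3)[::20].tolist())
E
```

```text
top target zmax 0.0679 (array([476.8, 317.2]), [44.5, 64.2], 'long dir deg', 32.5)
   top (array([477.3, 317.5]), [22.6, 23.4], 'long dir deg', 63.5) 130
top tall zmax 0.1062 (array([617.4, 214.6]), [45.1, 65.0], 'long dir deg', -22.4)
   top (array([617. , 214.2]), [22.3, 23.1], 'long dir deg', -69.7) 128
top wide zmax 0.0676 (array([479.8, 177.5]), [76.3, 92.0], 'long dir deg', 7.5)
   top (array([479.4, 176.8]), [22.5, 22.7], 'long dir deg', -89.0) 120
top (array([   40,  9357, 17594,  3081,   387,   280,   349,  1332,   764,
         179,   169,   175,   179,   191,   173,   228,   398,   651,
        1502,  6143,   606,    30,    24,    26,    61,   134,     3,
           0]), array([-0.01 , -0.005,  0.   ,  0.005,  0.01 ,  0.015,  0.02 ,  0.025,
        0.03 ,  0.035,  0.04 ,  0.045,  0.05 ,  0.055,  0.06 ,  0.065,
        0.07 ,  0.075,  0.08 ,  0.085,  0.09 ,  0.095,  0.1  ,  0.105,
        0.11 ,  0.115,  0.12 ,  0.125,  0.13 ]))
cover 0.08605205155469653 (array([ 550.9, -135.9]), [215.6, 269.9], 'long dir deg', 2.6)
tab 0.12137434989282792 (array([ 650.3, -130.8]), [11.0, 6
[... 1511 characters left out ...]
aywalls 1880 (array([ 483.7, -135.9]), [135.7, 208.8], 'long dir deg', -87.4)
handles [[0.555, -0.218, 0.073], [0.552, -0.169, 0.074], [0.552, -0.155, 0.07], [0.548, -0.236, 0.069], [0.548, -0.07, 0.07], [0.547, -0.055, 0.067], [0.525, -0.237, 0.067], [0.512, -0.237, 0.069], [0.5, -0.203, 0.067], [0.497, -0.201, 0.073], [0.495, -0.198, 0.07], [0.494, -0.147, 0.073], [0.493, -0.14, 0.072], [0.491, -0.134, 0.072], [0.49, -0.127, 0.071], [0.488, -0.127, 0.069], [0.485, -0.239, 0.069], [0.483, -0.209, 0.074], [0.483, -0.146, 0.074], [0.482, -0.136, 0.072], [0.48, -0.135, 0.074], [0.478, -0.143, 0.07], [0.467, -0.032, 0.073], [0.455, -0.033, 0.067], [0.438, -0.034, 0.068], [0.418, -0.174, 0.068]]
```

```bash
cat >> h.py <<'E'
from scipy.spatial.transform import Rotation as R
def plan(goal=None,yaw=None):
    from plant import manip
    s=manip.state();Rm=R.from_quat(np.roll(s["tool_rot"],-1)).as_matrix()
    y0=np.degrees(np.arctan2(Rm[1,0],Rm[0,0]))
    print("t",round(s["time"],2),"pos",s["tool_pos"].round(4),"xyaw",y0.round(2),"down",Rm[:,1].round(4),"q1,q6",s["joint_pos"][[0,5]].round(2),"F",s["contact_force"].round(1),"w",round(s["gripper_width"],3))
    if yaw is not None:
        d=(yaw-y0+90)%180-90;print("turn world +z deg",d.round(1),"=> tool y units",(-d/5).round(2))
    if goal is not None: print("shift units (present axes)",((np.array(goal)-s["tool_pos"])@Rm/.025).round(2))
    return s,Rm
E
python3 - <<'E'
from h import *
plan((.477,.318,.2),32.5)
for n in("top","scene"):
    P=cloud(dict(np.load(f"pics/{n}0.npz"))).reshape(-1,3)
    for c in((.486,-.138),(.483,-.204)):
        q=P[(np.hypot(P[:,0]-c[0],P[:,1]-c[1])<.022)&(P[:,2]>.066)&(P[:,2]<.08)];print(n,"handle",rect(q),len(q),np.median(q[:,2]))
    q=P[(P[:,0]>.44)&(P[:,0]<.53)&(P[:,2]>.027)&(P[:,2]<.036)&(P[:,1]<-.03)&(P[:,1]>-.24)]
    yy=q[:,1]-(q[:,0]-.484)*.049
    h,e=np.histogram(yy,np.arange(-.24,-.02,.003));print([(round(b,3),int(a)) for a,b in zip(h,e) if a>15])
E
```

```text
t 0.15 pos [ 0.1683 -0.6014  0.2304] xyaw -74.37 down [-3.0e-04  1.6e-03 -1.0e+00] q1,q6 [-1.42 -0.12] F [ 0.6 -0.5 -1.1] w 0.998
turn world +z deg -73.1 => tool y units 14.63
shift units (present axes) [-32.09   1.27  21.8 ]
top handle (array([ 489.2, -138.3]), [22.9, 23.2], 'long dir deg', -4.5) 138 0.07192360791865826
top handle (array([ 487.7, -206.9]), [22.3, 23.5], 'long dir deg', -0.8) 140 0.0721157865041751
[(np.float64(-0.24), 70), (np.float64(-0.237), 47), (np.float64(-0.228), 27), (np.float64(-0.225), 28), (np.float64(-0.222), 28), (np.float64(-0.219), 26), (np.float64(-0.216), 26), (np.float64(-0.213), 24), (np.float64(-0.21), 26), (np.float64(-0.207), 21), (np.float64(-0.204), 30), (np.float64(-0.201), 29), (np.float64(-0.198), 43), (np.float64(-0.195), 46), (np.float64(-0.192), 41), (np.float64(-0.189), 40), (np.float64(-0.177), 19), (np.float64(-0.174), 60), (np.float64(-0.171), 55), (np.float64(-0.159), 29), (np.float64(-0.156), 26), (np.float64(-0.153), 30), (np.float64(-0.15), 18), (np.float64(-0.147), 28), (np.float64(-0.144), 20), (np.float64(-0.141), 22), (np.flo
[... 267 characters left out ...]
rray([ 491.1, -136.3]), [23.1, 24.3], 'long dir deg', -71.6) 78 0.07201395355803464
scene handle (array([ 489.1, -205.5]), [22.2, 23.5], 'long dir deg', 79.0) 71 0.07207277728647588
[(np.float64(-0.24), 23), (np.float64(-0.237), 30), (np.float64(-0.201), 18), (np.float64(-0.198), 21), (np.float64(-0.195), 25), (np.float64(-0.192), 18), (np.float64(-0.189), 19), (np.float64(-0.174), 19), (np.float64(-0.171), 28), (np.float64(-0.168), 16), (np.float64(-0.141), 16), (np.float64(-0.129), 25), (np.float64(-0.126), 25), (np.float64(-0.123), 17), (np.float64(-0.12), 22), (np.float64(-0.117), 16), (np.float64(-0.108), 18), (np.float64(-0.105), 35), (np.float64(-0.102), 27), (np.float64(-0.033), 23)]
```

drive_tool --motion '[[[-1, 0, 1], [0, 0, 0], -1], [[-1, 0, 1], [0, 0, 0], -1], [[-1, 0, 1], [0, 0, 0], -1], [[-1, 0, 1], [0, 0, 0], -1], [[-1, 0, 1], [0, 0, 0], -1], [[-1, 0, 1], [0, 0, 0], -1], [[-1, 0, 1], [0, 0, 0], -1], [[-1, 0, 1], [0, 0, 0], -1], [[-1, 0, 1], [0, 0, 0], -1], [[-1, 0, 1], [0, 0, 0], -1], [[-1, 0, 1], [0, 0, 0], -1], [[-1, 0, 1], [0, 0, 0], -1]]'

```text
time: 1.35
tool_pos: [0.3768, -0.2307, 0.2311]
tool_rot: [0.563, -0.563, 0.427, -0.427]
contact_force: [0.5, -0.0, 0.0]
gripper_width: 1.002
```

drive_tool --motion '[[[-1, 0, 1], [0, 0, 0], -1], [[-1, 0, 1], [0, 0, 0], -1], [[-1, 0, 1], [0, 0, 0], -1], [[-1, 0, 1], [0, 0, 0], -1], [[-1, 0, 1], [0, 0, 0], -1], [[-1, 0, 1], [0, 0, 0], -1], [[-1, 0, 1], [0, 0, 0], -1], [[-1, 0, 1], [0, 0, 0], -1], [[-1, 0, 1], [0, 0, 0], -1], [[-1, 0, 0.8], [0, 0, 0], -1], [[-1, 0, 0], [0, 0, 0], -1], [[-1, 0, 0], [0, 0, 0], -1]]'

```text
time: 2.55
tool_pos: [0.5314, 0.124, 0.2307]
tool_rot: [-0.563, 0.564, -0.428, 0.427]
contact_force: [-0.4, 0.5, -0.7]
gripper_width: 1.002
```

drive_tool --motion '[[[-1, 0, 0], [0, 0, 0], -1], [[-1, 0, 0], [0, 0, 0], -1], [[-1, 0, 0], [0, 0, 0], -1], [[-1, 0, 0], [0, 0, 0], -1], [[-1, 0, 0], [0, -1, 0], -1], [[0, 0, 0], [0, -1, 0], -1], [[0, 0, 0], [0, -1, 0], -1], [[0, 0, 0], [0, -1, 0], -1], [[0, 0, 0], [0, -1, 0], -1], [[0, 0, 0], [0, -1, 0], -1], [[0, 0, 0], [0, -1, 0], -1], [[0, 0, 0], [0, -1, 0], -1]]'

```text
time: 3.75
tool_pos: [0.4976, 0.2431, 0.2309]
tool_rot: [-0.676, 0.676, -0.208, 0.207]
contact_force: [0.0, 0.1, -0.3]
gripper_width: 1.001
```

drive_tool --motion '[[[0, 0, 0], [0, -1, 0], -1], [[0, 0, 0], [0, -1, 0], -1], [[0, 0, 0], [0, -1, 0], -1], [[0, 0, 0], [0, -1, 0], -1], [[0, 0, 0], [0, -1, 0], -1], [[0, 0, 0], [0, -1, 0], -1], [[0, 0, 0], [0, -1, 0], -1], [[0, 0, 0], [0, -1, 0], -1], [[0, 0, 0], [0, -1, 0], -1], [[0, 0, 0], [0, -1, 0], -1], [[0, 0, 0], [0, -1, 0], -1], [[0, 0, 0], [0, -1, 0], -1]]'

```text
time: 4.95
tool_pos: [0.4976, 0.2431, 0.2308]
tool_rot: [-0.689, 0.689, 0.158, -0.158]
contact_force: [0.8, -0.1, -0.1]
gripper_width: 1.003
```

```bash
python3 - <<'E'
from h import *
from plant import manip
s,Rm=plan((.477,.318,.17),32.5)
f=manip.grab_frame("wrist");T=np.eye(4);T[:3,:3]=Rm;T[:3,3]=s["tool_pos"]
cv2.imwrite("pics/w1.png",f["img"])
P=cloud(f,T@f["T_tool_cam"]).reshape(-1,3)
P=P[np.hypot(P[:,0]-.477,P[:,1]-.318)<.06]
b=P[(P[:,2]>.012)&(P[:,2]<.03)];t=P[(P[:,2]>.06)&(P[:,2]<.075)]
print(len(P),len(b) and rect(b),len(t) and rect(t))
E
```

```text
t 4.95 pos [0.4976 0.2431 0.2308] xyaw 25.84 down [-8.e-04 -2.e-04 -1.e+00] q1,q6 [ 0.32 -0.13] F [ 0.8 -0.1 -0.1] w 1.003
turn world +z deg 6.7 => tool y units -1.33
shift units (present axes) [0.56 2.43 3.06]
17206 (array([478.2, 318.7]), [44.0, 64.0], 'long dir deg', 32.0) (array([478.4, 318.7]), [23.8, 24.3], 'long dir deg', 26.0)
```

drive_tool --motion '[[[0, 0, 0], [0, -0.65, 0], -1], [[0, 0, 0], [0, -0.65, 0], -1], [[0.3, 0.8, 1], [0, 0, 0], -1], [[0.3, 0.8, 1], [0, 0, 0], -1], [[0.3, 0.8, 1], [0, 0, 0], -1], [[0, 0, 0], [0, 0, 0], -1], [[0, 0, 0], [0, 0, 0], -1]]'

```text
time: 5.7
tool_pos: [0.4765, 0.3186, 0.1706]
tool_rot: [-0.679, 0.68, 0.195, -0.196]
contact_force: [-0.2, -0.0, 0.5]
gripper_width: 1.001
```

```bash
python3 - <<'E'
from h import *
plan((.4783,.3186,.03),32.2)
E
```

```text
t 5.7 pos [0.4765 0.3186 0.1706] xyaw 32.14 down [-0.0013 -0.0012 -1.    ] q1,q6 [ 0.46 -0.1 ] F [-0.2 -0.   0.5] w 1.001
turn world +z deg 0.1 => tool y units -0.01
shift units (present axes) [ 0.07  5.62 -0.03]
```

drive_tool --motion '[[[0.07, 0.8, 0], [0, 0, 0], -1], [[0, 0.8, 0], [0, 0, 0], -1], [[0, 0.8, 0], [0, 0, 0], -1], [[0, 0.8, 0], [0, 0, 0], -1], [[0, 0.8, 0], [0, 0, 0], -1], [[0, 0.8, 0], [0, 0, 0], -1], [[0, 0.4, 0], [0, 0, 0], -1], [[0, 0.4, 0], [0, 0, 0], -1], [[0, 0, 0], [0, 0, 0], -1], [[0, 0, 0], [0, 0, 0], 0], [[0, 0, 0], [0, 0, 0], 0.3], [[0, 0, 0], [0, 0, 0], 1]]'

```text
time: 6.9
tool_pos: [0.4792, 0.3199, 0.0323]
tool_rot: [0.68, -0.679, -0.196, 0.195]
contact_force: [0.1, 0.4, 0.9]
gripper_width: 0.514
```

drive_tool --motion '[[[0, 0, 0], [0, 0, 0], 1], [[0, 0, 0], [0, 0, 0], 1], [[0, 0, 0], [0, 0, 0], 1], [[0, 0, 0], [0, 0, 0], 1], [[0, 0, 0], [0, 0, 0], 1], [[0, 0, 0], [0, 0, 0], 1], [[0, -0.5, 0], [0, 0, 0], 1], [[0, -1, 0], [0, 0, 0], 1], [[0, 0, 0], [0, 0, 0], 1]]'

```text
time: 7.8
tool_pos: [0.4805, 0.3206, 0.0721]
tool_rot: [0.68, -0.679, -0.198, 0.194]
contact_force: [0.5, 0.5, 0.1]
gripper_width: 0.277
```

```bash
python3 - <<'E'
from h import *
from plant import manip
s,Rm=plan()
f=manip.grab_frame("wrist");cv2.imwrite("pics/w2.png",f["img"])
E
```

```text
t 7.8 pos [0.4805 0.3206 0.0721] xyaw 32.14 down [ 0.0052  0.0025 -1.    ] q1,q6 [ 0.46 -0.1 ] F [0.5 0.5 0.1] w 0.277
```

View pics/w2.png

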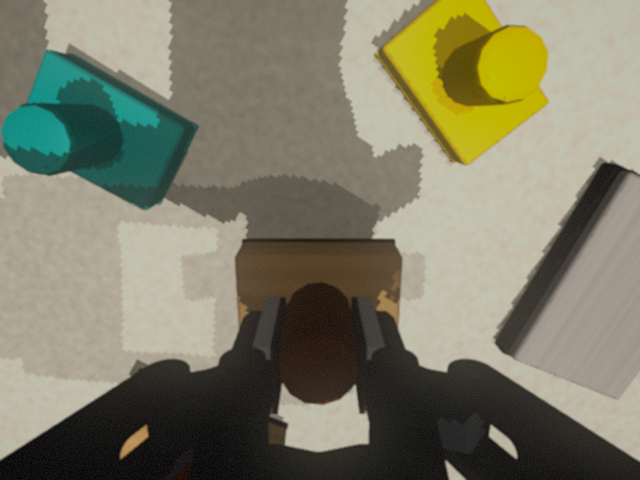

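The base front edge is level at row 240 (cols 243–395), with the handle centred between the pads at about (318,340), so the stamp is held square. Next I lift, turn and carry it over.

drive_tool --motion '[[[0, -0.7, 0], [0, 0, 0], 1], [[0, -1, 0], [0, 0.5, 0], 1], [[0, -1, 0], [0, 0.9, 0], 1], [[0, -1, 0], [0, 0.9, 0], 1], [[0, -1, 0], [0, 0.9, 0], 1], [[0, 0, 0], [0, 0.9, 0], 1], [[0, 0, 0], [0, 0.9, 0], 1], [[0, 0, 0], [0, 0.9, 0], 1], [[0, 0, -0.5], [0, 0, 0], 1], [[0, 0, -0.8], [0, 0, 0], 1], [[0, 0, -0.8], [0, 0, 0], 1], [[0, 0, -0.8], [0, 0, 0], 1]]'

```text
time: 9.05
tool_pos: [0.4812, 0.2455, 0.185]
tool_rot: [-0.707, 0.707, 0.016, -0.018]
contact_force: [0.6, 0.3, -0.3]
gripper_width: 0.278
```

drive_tool --motion '[[[0, 0, -0.8], [0, 0, 0], 1], [[0, 0, -0.8], [0, 0, 0], 1], [[0, 0, -0.8], [0, 0, 0], 1], [[0, 0, -0.8], [0, 0, 0], 1], [[0, 0, -0.8], [0, 0, 0], 1], [[0, 0, -0.8], [0, 0, 0], 1], [[0, 0, -0.8], [0, 0, 0], 1], [[0, 0, -0.8], [0, 0, 0], 1], [[0, 0, -0.8], [0, 0, 0], 1], [[0, 0, -0.8], [0, 0, 0], 1], [[0, 0, -0.8], [0, 0, 0], 1], [[0, 0, -0.5], [0, 0, 0], 1]]'

```text
time: 10.25
tool_pos: [0.4917, 0.0132, 0.1852]
tool_rot: [-0.707, 0.707, 0.016, -0.017]
contact_force: [0.9, 0.6, -0.6]
gripper_width: 0.277
```

```bash
python3 - <<'E'
from h import *
plan((.484,-.072,.19),2.8)
E
```

```text
t 10.25 pos [0.4917 0.0132 0.1852] xyaw 2.63 down [-1.7e-03 -2.0e-04 -1.0e+00] q1,q6 [-0.12 -0.17] F [ 0.9  0.6 -0.6] w 0.277
turn world +z deg 0.2 => tool y units -0.03
shift units (present axes) [-0.46 -0.19 -3.39]
```

drive_tool --motion '[[[-0.1, 0, -0.8], [0, 0, 0], 1], [[-0.1, 0, -0.8], [0, 0, 0], 1], [[-0.1, 0, -0.8], [0, 0, 0], 1], [[0, 0, -0.6], [0, 0, 0], 1], [[0, 0, -0.4], [0, 0, 0], 1], [[0, 0, 0], [0, 0, 0], 1], [[0, 0, 0], [0, 0, 0], 1]]'

```text
time: 10.95
tool_pos: [0.4889, -0.0701, 0.1861]
tool_rot: [0.707, -0.707, -0.016, 0.016]
contact_force: [-0.1, 0.0, -1.5]
gripper_width: 0.278
```

```bash
python3 - <<'E'
from h import *
from plant import manip
s,Rm=plan((.485,-.072,.185),2.8)
f=manip.grab_frame("wrist");T=np.eye(4);T[:3,:3]=Rm;T[:3,3]=s["tool_pos"]
cv2.imwrite("pics/w3.png",f["img"])
P=cloud(f,T@f["T_tool_cam"]);np.save("pics/w3.npy",P)
p=s["tool_pos"];Q=P.reshape(-1,3)
Q=Q[np.hypot(Q[:,0]-p[0],Q[:,1]-p[1])<.06]
h,e=np.histogram(Q[:,2],np.arange(.12,.2,.003));print([(round(b,3),int(a)) for a,b in zip(h,e) if a>50])
b=Q[(Q[:,2]<.181)&(Q[:,2]>.16)];print(rect(b),np.median(b[:,2]))
E
```

```text
t 10.95 pos [ 0.4889 -0.0701  0.1861] xyaw 2.64 down [-4.e-04  6.e-04 -1.e+00] q1,q6 [-0.29 -0.34] F [-0.1  0.  -1.5] w 0.278
turn world +z deg 0.2 => tool y units -0.03
shift units (present axes) [-0.16  0.04 -0.07]
[(np.float64(0.153), 212), (np.float64(0.156), 395), (np.float64(0.159), 252), (np.float64(0.162), 335), (np.float64(0.165), 353), (np.float64(0.168), 371), (np.float64(0.171), 464), (np.float64(0.174), 7334), (np.float64(0.177), 298), (np.float64(0.18), 174), (np.float64(0.183), 198), (np.float64(0.186), 219), (np.float64(0.189), 336), (np.float64(0.192), 477), (np.float64(0.195), 546)]
(array([489.5, -64. ]), [32.3, 64.4], 'long dir deg', 2.3) 0.17568593826916387
```

View pics/w3.png

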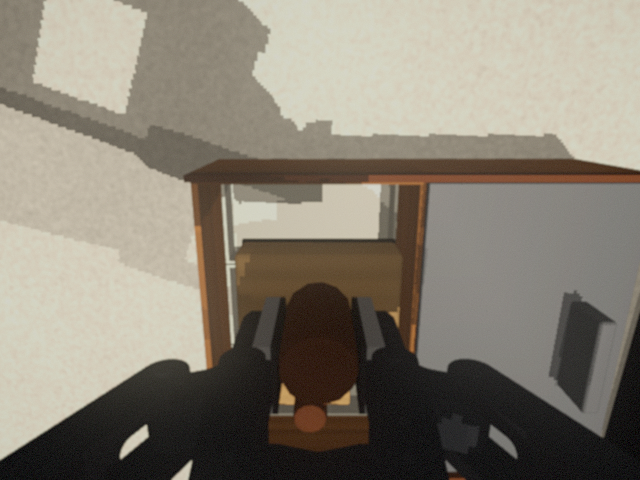

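The stamp base (cols 237–402, row 240) lines up with the bay, whose walls are at cols 215 and 410. Depth puts the stamp bottom 32.5 mm below the TCP, so the placing TCP height is about 0.0385 m. Lowering now.

drive_tool --motion '[[[-0.16, 0.4, -0.07], [0, 0, 0], 1], [[0, 0.7, 0], [0, 0, 0], 1], [[0, 0.7, 0], [0, 0, 0], 1], [[0, 0.7, 0], [0, 0, 0], 1], [[0, 0.6, 0], [0, 0, 0], 1], [[0, 0.5, 0], [0, 0, 0], 1], [[0, 0.4, 0], [0, 0, 0], 1], [[0, 0, 0], [0, 0, 0], 1], [[0, 0, 0], [0, 0, 0], 1]]'

```text
time: 11.9
tool_pos: [0.4853, -0.0723, 0.0865]
tool_rot: [-0.707, 0.707, 0.016, -0.016]
contact_force: [0.5, -0.1, -0.9]
gripper_width: 0.272
```

```bash
python3 - <<'E'
from h import *
from plant import manip
s,Rm=plan((.485,-.072,.0395),2.8)
f=manip.grab_frame("wrist");T=np.eye(4);T[:3,:3]=Rm;T[:3,3]=s["tool_pos"]
cv2.imwrite("pics/w4.png",f["img"])
E
```

```text
t 11.9 pos [ 0.4853 -0.0723  0.0865] xyaw 2.63 down [ 3.e-04 -1.e-04 -1.e+00] q1,q6 [-0.3  -0.35] F [ 0.5 -0.1 -0.9] w 0.272
turn world +z deg 0.2 => tool y units -0.03
shift units (present axes) [-0.01  1.88  0.01]
```

View pics/w4.png

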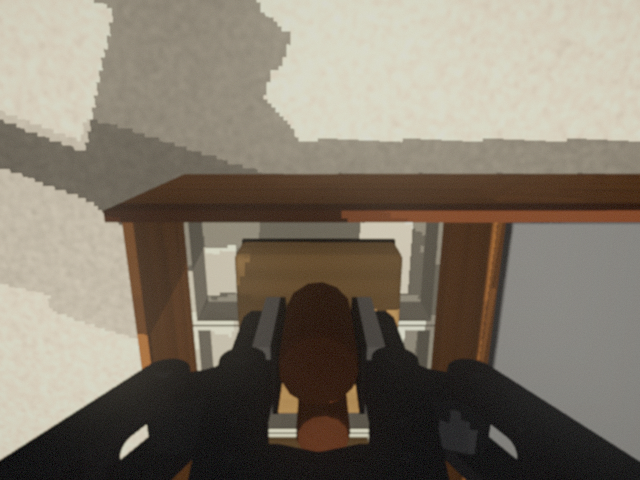

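The stamp (cols 237–402) is centred in x between the tray walls (cols 190–440), clear of the outer wall at row 220 and of the divider at row 325. Lowering on, creeping at the end.

drive_tool --motion '[[[0, 0.4, 0], [0, 0, 0], 1], [[0, 0.4, 0], [0, 0, 0], 1], [[0, 0.4, 0], [0, 0, 0], 1], [[0, 0.3, 0], [0, 0, 0], 1], [[0, 0.2, 0], [0, 0, 0], 1], [[0, 0.1, 0], [0, 0, 0], 1], [[0, 0, 0], [0, 0, 0], 1], [[0, 0, 0], [0, 0, 0], 1]]'

```text
time: 12.75
tool_pos: [0.4853, -0.0724, 0.0416]
tool_rot: [-0.707, 0.707, 0.016, -0.016]
contact_force: [-0.4, 0.0, -0.7]
gripper_width: 0.276
```

drive_tool --motion '[[[0, 0.04, 0], [0, 0, 0], 1], [[0, 0.04, 0], [0, 0, 0], 1], [[0, 0, 0], [0, 0, 0], 1], [[0, 0, 0], [0, 0, 0], 1]]'

```text
time: 13.15
tool_pos: [0.4851, -0.0723, 0.0394]
tool_rot: [-0.707, 0.707, 0.016, -0.016]
contact_force: [0.1, 0.6, -1.0]
gripper_width: 0.276
```

drive_tool --motion '[[[0, 0.04, 0], [0, 0, 0], 1], [[0, 0, 0], [0, 0, 0], 1], [[0, 0.02, 0], [0, 0, 0], 1], [[0, 0, 0], [0, 0, 0], 1], [[0, 0, 0], [0, 0, 0], 1]]'

```text
time: 13.65
tool_pos: [0.485, -0.0723, 0.0381]
tool_rot: [0.707, -0.707, -0.016, 0.016]
contact_force: [-1.8, 0.7, 3.0]
gripper_width: 0.279
```

Touching the floor (3 N up). I'll release with a partial opening, then rise.

drive_tool --motion '[[[0, 0, 0], [0, 0, 0], 0.3], [[0, 0, 0], [0, 0, 0], 0.1], [[0, 0, 0], [0, 0, 0], -0.1], [[0, 0, 0], [0, 0, 0], -0.2], [[0, 0, 0], [0, 0, 0], -0.2], [[0, 0, 0], [0, 0, 0], -0.2]]'

```text
time: 14.25
tool_pos: [0.4851, -0.0723, 0.0378]
tool_rot: [-0.707, 0.707, 0.016, -0.016]
contact_force: [-0.2, -0.4, 0.4]
gripper_width: 0.601
```

drive_tool --motion '[[[0, -0.3, 0], [0, 0, 0], -0.2], [[0, -0.6, 0], [0, 0, 0], -0.2], [[0, -1, 0], [0, 0, 0], -0.2], [[0, -1, 0], [0, 0, 0], -0.2], [[0, -1, 0], [0, 0, 0], -0.2], [[0, -1, 0], [0, 0, 0], -0.2], [[0, -1, 0], [0, 0, 0], -0.2], [[0, 0, 0], [0, 0, 0], -0.2], [[0, 0, 0], [0, 0, 0], -0.2]]'

```text
time: 15.15
tool_pos: [0.4853, -0.0724, 0.186]
tool_rot: [-0.707, 0.707, 0.017, -0.016]
contact_force: [-0.2, -0.7, -0.7]
gripper_width: 0.602
```

```bash
python3 - <<'E'
from h import *
from plant import manip
s,Rm=plan((.6505,-.1305,.175),3.0)
f=manip.grab_frame("wrist");T=np.eye(4);T[:3,:3]=Rm;T[:3,3]=s["tool_pos"]
cv2.imwrite("pics/w5.png",f["img"])
for n,P in(("wrist",cloud(f,T@f["T_tool_cam"])),("top",cloud(manip.grab_frame("top")))):
    P=P.reshape(-1,3);q=P[np.hypot(P[:,0]-.485,P[:,1]+.072)<.05]
    h=q[(q[:,2]>.066)&(q[:,2]<.076)&(np.hypot(q[:,0]-.485,q[:,1]+.072)<.025)];b=q[(q[:,2]>.024)&(q[:,2]<.034)]
    print(n,len(h) and (rect(h),np.median(h[:,2])))
    t=P[(P[:,2]>.108)&(P[:,2]<.126)&(np.hypot(P[:,0]-.65,P[:,1]+.13)<.06)]
    if len(t)>9:print("tab",rect(t),t[:,2].max(),np.median(t[:,2]))
E
```

```text
t 15.15 pos [ 0.4853 -0.0724  0.186 ] xyaw 2.63 down [ 1.5e-03 -5.0e-04 -1.0e+00] q1,q6 [-0.3  -0.35] F [-0.2 -0.7 -0.7] w 0.602
turn world +z deg 0.4 => tool y units -0.07
shift units (present axes) [ 6.49  0.45 -2.63]
wrist ((array([485.9, -72. ]), [24.0, 24.1], 'long dir deg', -87.6), np.float64(0.07150665687342214))
tab (array([ 652. , -130.1]), [11.3, 61.2], 'long dir deg', -87.0) 0.11747989736904083 0.11511166371522921
top 0
tab (array([ 650.6, -130.9]), [11.0, 60.1], 'long dir deg', -86.9) 0.12105519676276155 0.11623035285017091
```

View pics/w5.png

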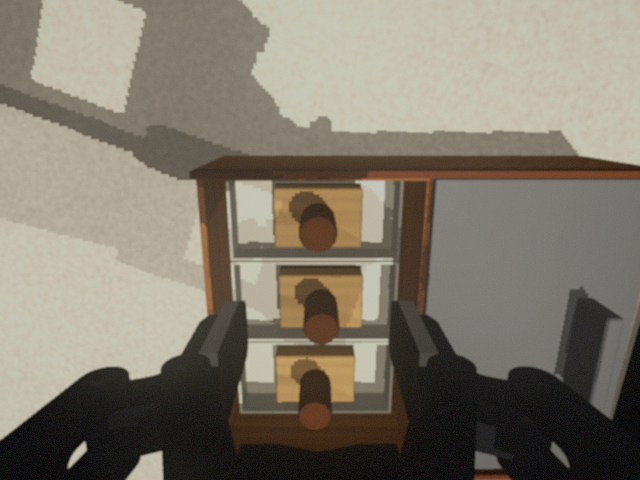

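The stamp now stands in its compartment (handle top at (318,232), 71.5 mm high, between walls and divider), like its two neighbours. The tab is at (595,340), measured at (0.6515, −0.1305). I'll put the fingers either side of it, loosely.

drive_tool --motion '[[[0.8, 0, -0.3], [0, -0.07, 0], -0.2], [[0.9, 0, -0.4], [0, 0, 0], -0.2], [[0.9, 0, -0.4], [0, 0, 0], -0.2], [[0.9, 0, -0.4], [0, 0, 0], -0.2], [[0.9, 0, -0.4], [0, 0, 0], -0.2], [[0.9, 0, -0.4], [0, 0, 0], -0.2], [[0.8, 0, -0.3], [0, 0, 0], -0.2], [[0.4, 0, 0], [0, 0, 0], -0.2], [[0, 0, 0], [0, 0, 0], -0.2], [[0, 0, 0], [0, 0, 0], -0.2]]'

```text
time: 16.25
tool_pos: [0.6498, -0.1283, 0.1842]
tool_rot: [0.707, -0.707, -0.018, 0.019]
contact_force: [-0.4, -0.1, -0.3]
gripper_width: 0.601
```

```bash
python3 - <<'E'
from h import *
from plant import manip
s,Rm=plan((.6515,-.1305,.095),3.0)
f=manip.grab_frame("wrist");T=np.eye(4);T[:3,:3]=Rm;T[:3,3]=s["tool_pos"]
cv2.imwrite("pics/w6.png",f["img"])
P=cloud(f,T@f["T_tool_cam"]).reshape(-1,3)
t=P[(P[:,2]>.105)&(P[:,2]<.122)&(np.hypot(P[:,0]-.65,P[:,1]+.13)<.06)]
if len(t)>9:print("tab",rect(t),np.median(t[:,2]))
E
```

```text
t 16.25 pos [ 0.6498 -0.1283  0.1842] xyaw 3.0 down [-2.2e-03  7.0e-04 -1.0e+00] q1,q6 [-0.31 -0.36] F [-0.4 -0.1 -0.3] w 0.601
turn world +z deg -0.0 => tool y units 0.0
shift units (present axes) [ 0.07  3.57 -0.09]
tab (array([ 652.5, -130. ]), [9.9, 59.9], 'long dir deg', -87.2) 0.11571648668450212
```

View pics/w6.png

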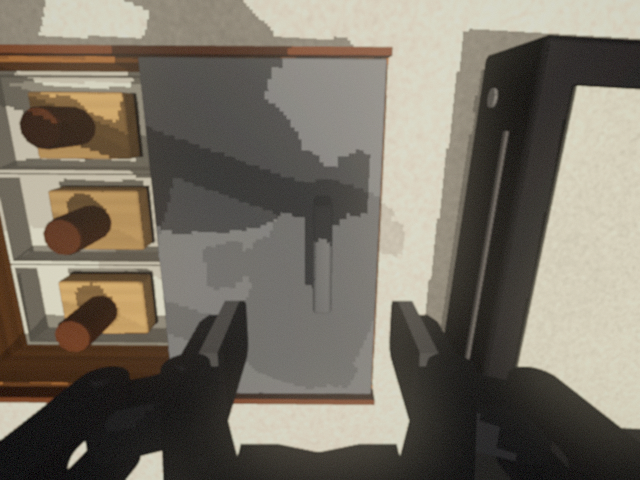

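The tab (cols 313–331, rows 200–312) lies midway between the fingers. Descending, then narrowing.

drive_tool --motion '[[[0.1, 0.5, -0.08], [0, 0, 0], -0.2], [[0, 0.7, 0], [0, 0, 0], -0.2], [[0, 0.7, 0], [0, 0, 0], -0.2], [[0, 0.7, 0], [0, 0, 0], -0.2], [[0, 0.5, 0], [0, 0, 0], -0.2], [[0, 0.4, 0], [0, 0, 0], -0.2], [[0, 0, 0], [0, 0, 0], 0.1], [[0, 0, 0], [0, 0, 0], 0.4], [[0, 0, 0], [0, 0, 0], 0.4], [[0, 0, 0], [0, 0, 0], 0.4]]'

```text
time: 17.3
tool_pos: [0.654, -0.131, 0.0991]
tool_rot: [-0.707, 0.707, 0.019, -0.018]
contact_force: [-0.3, -0.1, -0.4]
gripper_width: 0.301
```

drive_tool --motion '[[[-0.2, 0, 0], [0, 0, 0], 0.4], [[-0.3, 0, 0], [0, 0, 0], 0.4], [[-0.3, 0, 0], [0, 0, 0], 0.4], [[-0.3, 0, 0], [0, 0, 0], 0.4], [[-0.3, 0, 0], [0, 0, 0], 0.4], [[-0.3, 0, 0], [0, 0, 0], 0.4], [[-0.3, 0, 0], [0, 0, 0], 0.4], [[0, 0, 0], [0, 0, 0], 0.4]]'

```text
time: 18.1
tool_pos: [0.6018, -0.1334, 0.0973]
tool_rot: [0.707, -0.707, -0.018, 0.019]
contact_force: [-0.2, 0.4, -0.4]
gripper_width: 0.303
```

drive_tool --motion '[[[-0.3, 0, 0], [0, 0, 0], 0.4], [[-0.3, 0, 0], [0, 0, 0], 0.4], [[-0.3, 0, 0], [0, 0, 0], 0.4], [[-0.3, 0, 0], [0, 0, 0], 0.4], [[-0.3, 0, 0], [0, 0, 0], 0.4], [[-0.3, 0, 0], [0, 0, 0], 0.4], [[-0.3, 0, 0], [0, 0, 0], 0.4], [[-0.3, 0, 0], [0, 0, 0], 0.4], [[-0.3, 0, 0], [0, 0, 0], 0.4], [[-0.3, 0, 0], [0, 0, 0], 0.4], [[-0.2, 0, 0], [0, 0, 0], 0.4], [[0, 0, 0], [0, 0, 0], 0.4]]'

```text
time: 19.3
tool_pos: [0.5226, -0.1378, 0.0979]
tool_rot: [-0.707, 0.707, 0.018, -0.019]
contact_force: [-0.4, 0.0, 0.8]
gripper_width: 0.299
```

drive_tool --motion '[[[-0.1, 0, 0], [0, 0, 0], 0.4], [[-0.1, 0, 0], [0, 0, 0], 0.4], [[0, 0, 0], [0, 0, 0], 0.4]]'

```text
time: 19.6
tool_pos: [0.5184, -0.138, 0.098]
tool_rot: [-0.707, 0.707, 0.018, -0.018]
contact_force: [0.2, 0.0, 0.3]
gripper_width: 0.303
```

```bash
python3 - <<'E'
from h import *
from plant import manip
plan()
P=cloud(manip.grab_frame("scene")).reshape(-1,3)
t=P[(P[:,2]>.108)&(P[:,2]<.118)&(P[:,0]>.48)&(P[:,0]<.6)&(P[:,1]<-.09)&(P[:,1]>-.17)]
print(len(t)>9 and rect(t))
E
```

```text
t 19.6 pos [ 0.5184 -0.138   0.098 ] xyaw 2.98 down [-1.e-04 -4.e-04 -1.e+00] q1,q6 [-0.4  -0.45] F [0.2 0.  0.3] w 0.303
(array([ 522.4, -134. ]), [43.6, 48.7], 'long dir deg', 43.5)
```

Creeping on until the stop gives a reaction.

drive_tool --motion '[[[-0.08, 0, 0], [0, 0, 0], 0.4], [[-0.08, 0, 0], [0, 0, 0], 0.4], [[0, 0, 0], [0, 0, 0], 0.4]]'

```text
time: 19.95
tool_pos: [0.516, -0.138, 0.0979]
tool_rot: [-0.707, 0.707, 0.02, -0.016]
contact_force: [8.9, 0.5, -4.4]
gripper_width: 0.301
```

drive_tool --motion '[[[-0.04, 0, 0], [0, 0, 0], 0.4], [[-0.04, 0, 0], [0, 0, 0], 0.4], [[0, 0, 0], [0, 0, 0], 0.4]]'

```text
time: 20.25
tool_pos: [0.5159, -0.138, 0.098]
tool_rot: [-0.707, 0.707, 0.022, -0.015]
contact_force: [15.4, 0.2, -10.5]
gripper_width: 0.301
```

At the stop (15 N reaction, position no longer moving). I'll back off, open and retreat upward.

drive_tool --motion '[[[0.15, 0, 0], [0, 0, 0], 0.4], [[0.2, 0, 0], [0, 0, 0], 0.1], [[0, 0, 0], [0, 0, 0], -0.2], [[0, 0, 0], [0, 0, 0], -0.2], [[0, -0.4, 0], [0, 0, 0], -0.2], [[0, -0.8, 0], [0, 0, 0], -0.2], [[0, -1, 0], [0, 0, 0], -0.2], [[0, -1, 0], [0, 0, 0], -0.2], [[0, -1, 0], [0, 0, 0], -0.2], [[0, -1, 0], [0, 0, 0], -0.2], [[0, 0, 0], [0, 0, 0], -0.2], [[0, 0, 0], [0, 0, 0], -0.2]]'

```text
time: 21.45
tool_pos: [0.5213, -0.1377, 0.2287]
tool_rot: [-0.707, 0.707, 0.019, -0.018]
contact_force: [-0.5, -0.0, -0.5]
gripper_width: 0.605
```

```bash
python3 - <<'E'
from h import *
from plant import manip
s,Rm=plan()
f=manip.grab_frame("wrist");T=np.eye(4);T[:3,:3]=Rm;T[:3,3]=s["tool_pos"]
P=cloud(f,T@f["T_tool_cam"]).reshape(-1,3)
t=P[(P[:,2]>.108)&(P[:,2]<.12)&(np.hypot(P[:,0]-.524,P[:,1]+.137)<.06)]
print(len(t)>9 and (rect(t),np.median(t[:,2])))
cv2.imwrite("pics/s7.png",manip.grab_frame("scene")["img"])
E
```

```text
t 21.45 pos [ 0.5213 -0.1377  0.2287] xyaw 2.98 down [ 1.5e-03 -7.0e-04 -1.0e+00] q1,q6 [-0.4  -0.45] F [-0.5 -0.  -0.5] w 0.605
((array([ 524.9, -135.8]), [9.7, 59.9], 'long dir deg', -87.1), np.float64(0.11572015875961852))
```

View pics/s7.png

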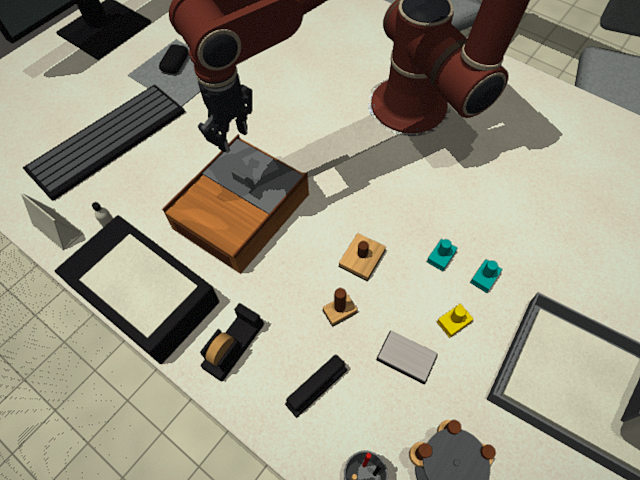

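The cover now lies over the trays (grey area near (255,175)) and the arm is clear of it. The tab moved 0.6525→0.5249, which is 127.6 mm of the 128 mm travel. Handing in.

```bash
python3 -c "
from plant import manip
print(manip.job_done())"
```

```text
the job is handed in; nothing more can be done
None
```

The matching short, narrow-based stamp is in the empty compartment and the cover is shut. I handed the job in at about 21.5 s of the 48 s allowed; no verdict is reported.

- **Stamp:** I lowered it until it touched the floor with about 3 N, then released it. The wrist camera then showed its handle top at 71.5 mm, where 72 mm is expected and the rim is 78 mm. Its centre was within about 2 mm of my estimate of the slot's centre.
- **Cover:** I drew it by the tab with the fingers either side, not clamped. Nothing caught on the way, and at the stop I pressed with about 15 N. The tab moved 127.6 mm of the 128 mm travel.
- **Clearance:** the gripper finished about 110 mm above the tab, touching nothing.
- **Checks that disagreed or failed:**
  - One top-camera check of the placed stamp found no points, because the arm was in the way.
  - One scene-camera tab measurement was spoiled by the fingers.
  - I could not see the stamp again once the cover was shut.

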